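# Strip the engraving mill after a wax carving

## Task

The carving is finished: swing the mill's guard door wide open by its handle, set the wax block carved face up on the cork mat, and clear every clamp dog off the bed - slide each along its T-slot and out at the open front end, then lift it away into the wooden tray. When the bed is empty swing the door fully shut, and leave the jar, the bur stand and the soldering block where they are.

Things in the scene. Friction and masses are not known exactly. Their poses are not given: they have to be found in the camera images.
- mill: desktop engraving mill fixed to the bench, base 430 x 215 mm. Origin: on the bench, under the middle of the T-slot bed's width; x from the front (door) to the back (gantry), y to the left seen from the front, z up. Clear chip guards at y = +-100 mm are 96 mm high; two 12 mm front posts at x = -140, y = +-102 mm are 116 mm high. The gantry is parked beyond x = +160 mm, up to 225 mm high
- bed (a point): middle of the top of the aluminium T-slot bed (mill frame x = 10, y = 0, z = 48 mm), axes as the mill's. The bed is 280 mm long (mill x from -130 to +150) and 172 wide; three T-slots run along x at y = -56, 0 and +56 mm, open at the front end: mouth 12 mm wide, 7 deep, below it a chamber 24 wide, 9 high. Free from above up to mill x = +160 mm
- door (a joint): angle of the clear guard door across the mill's front (rad): 0 shut, up to 1.75 as it swings outward, anticlockwise seen from above; it stays where it is left (about 0.5 N at the handle moves it). Panel 194 mm wide, from 34 to 114 mm above the bench, about 18 mm in front of the bed's end, so no dog can come out of its slot while it is shut
- door_handle (a point): top end of the door's handle, an upright round steel bar Ø10 mm, 36 mm in front of the panel's middle and 170 mm along it from the hinge line; it runs from here (110 mm above the bench) 58 mm down and is joined to the panel by a short level Ø10 bar at each end; free from above. Axes as the door's: x points from the handle to the panel, y along the panel away from the hinge
- door_hinge (a point): point on the door's upright hinge line, at the mill's right-hand front post (mill frame x = -150, y = -98 mm), 34 mm above the bench
- dog1: steel clamp dog, 0.2 kg: dark block 28 (its x) x 30 (its y) x 26 mm high, on top a thumb-screw Ø18 mm up to z = 38 mm; below the block a neck 20 x 9 x 8.5 mm high, then a T-foot 22 x 20 x 6 mm down to z = -14.5 mm. Origin: middle of the block's underside, z up. At the start the block sits on the bed, x along the slot, the foot captive in a slot. None if absent
- dog2: another dog, the same as dog1 (None if absent). Every dog is slack and slides freely, with about 1.5 mm play; it can leave a slot only at the front end, and is free once its origin is more than 11 mm beyond the bed's end. Two may stand in one slot, one behind the other
- dog3: another dog, the same as dog1 (None if absent). Stood in the tray, a dog rests on its foot, its origin 20 mm above the tray's underside
- dog4: another dog, the same as dog1 (None if absent)
- dog5: another dog, the same as dog1 (None if absent)
- wax: dark green wax block 40 (its x) x 56 (its y) x 24 mm, 55 g, with a ring half carved on its top, 4 mm high. Origin: middle of its underside, z up. Starts loose on the bed over the middle slot, near the front, carved face up
- tray: wooden tray fixed on the bench, 150 (its x) x 190 (its y) mm outside, walls 6 mm thick and 32 mm high, floor 6 mm above the bench. Origin: middle of its underside, x and y along its sides, z up
- mat: square cork mat fixed on the bench, 110 x 110 mm, 5 mm thick. Origin: middle of its underside, x and y along its sides, z up
- jar: bystander: small amber glass jar, Ø54 x 75 mm, origin under its middle
- bur_stand: bystander: dark wooden stand with steel burs, 50 x 90 mm, 65 mm high, origin under its middle
- solder_block: bystander: white soldering block 75 x 150 x 25 mm, origin under its middle

How it is judged (in metres and radians):
On the way, in this order (a step that is already met when the one before it is completed fails the run):
1. the guard door has been swung wide open (more than 1.2 rad), the gripper at its handle (TCP within 100 mm of the handle point) (value of joint door above 1.2 rad and distance between the grasp point and door_handle below 0.1 m), for 0.2 s.
2. the wax block lies on the mat and every dog is in the tray, the door still open (more than 0.8 rad) (x of wax in the frame of mat between -0.05 and 0.05 m and y of wax in the frame of mat between -0.05 and 0.05 m and z of wax in the frame of mat between 0.002 and 0.01 m and angle between wax's own z axis and vertical below 0.12 rad and x of dog1 in the frame of tray between -0.066 and 0.066 m and y of dog1 in the frame of tray between -0.086 and 0.086 m and z of dog1 in the frame of tray between 0 and 0.045 m and x of dog2 in the frame of tray between -0.066 and 0.066 m and y of dog2 in the frame of tray between -0.086 and 0.086 m and z of dog2 in the frame of tray between 0 and 0.045 m and x of dog3 in the frame of tray between -0.066 and 0.066 m and y of dog3 in the frame of tray between -0.086 and 0.086 m and z of dog3 in the frame of tray between 0 and 0.045 m and x of dog4 in the frame of tray between -0.066 and 0.066 m and y of dog4 in the frame of tray between -0.086 and 0.086 m and z of dog4 in the frame of tray between 0 and 0.045 m and x of dog5 in the frame of tray between -0.066 and 0.066 m and y of dog5 in the frame of tray between -0.086 and 0.086 m and z of dog5 in the frame of tray between 0 and 0.045 m and value of joint door above 0.8 rad), for 0.2 s.
At the end, for the whole second after the job is handed in: Door under 0.05 rad; wax block flat, carved face up (0.12 rad), on the mat, its middle within 50 mm of the mat's along each side; every dog's origin inside the tray (within 66 mm of its middle along x and 86 along y, under 45 mm above its underside); all at rest (x of wax in the frame of mat between -0.05 and 0.05 m and y of wax in the frame of mat between -0.05 and 0.05 m and z of wax in the frame of mat between 0.002 and 0.01 m and angle between wax's own z axis and vertical below 0.12 rad and x of dog1 in the frame of tray between -0.066 and 0.066 m and y of dog1 in the frame of tray between -0.086 and 0.086 m and z of dog1 in the frame of tray between 0 and 0.045 m and x of dog2 in the frame of tray between -0.066 and 0.066 m and y of dog2 in the frame of tray between -0.086 and 0.086 m and z of dog2 in the frame of tray between 0 and 0.045 m and x of dog3 in the frame of tray between -0.066 and 0.066 m and y of dog3 in the frame of tray between -0.086 and 0.086 m and z of dog3 in the frame of tray between 0 and 0.045 m and x of dog4 in the frame of tray between -0.066 and 0.066 m and y of dog4 in the frame of tray between -0.086 and 0.086 m and z of dog4 in the frame of tray between 0 and 0.045 m and x of dog5 in the frame of tray between -0.066 and 0.066 m and y of dog5 in the frame of tray between -0.086 and 0.086 m and z of dog5 in the frame of tray between 0 and 0.045 m and linear speed of each of dog1, dog2, dog3, dog4, dog5, wax below 0.03 m/s and value of joint door below 0.05 rad); the robot touches nothing.
It fails at once if the jar is pushed more than 30 mm from its place (distance of jar from where it was at the start of the episode above 0.03 m).
It fails at once if the bur stand is pushed more than 30 mm from its place (distance of bur_stand from where it was at the start of the episode above 0.03 m).
It fails at once if the solder block is pushed more than 30 mm from its place (distance of solder_block from where it was at the start of the episode above 0.03 m).
Of dog1, dog2, dog3, dog4, dog5 only 3 to 5 are there at a start; the rules pass over those that are not, and their reading is None.
At some moment in a run one of wax, dog1, dog2, dog3, dog4, dog5 may be knocked a few centimetres aside while the robot is not near it.
Once in a run the grip may slacken for a moment while it holds something.
It also fails if it takes over 210 s, if anything falls off the work surface, if the arm or the gripper's body presses on something with over 40 N, if the wrist force passes 120 N, or if a joint passes its speed limit or range.

## Robot

A 6-joint arm with a two-finger parallel gripper is mounted at the origin on the work surface. World frame = base frame: x ahead of the robot, y to its left, z up, the work surface at z = 0. Lengths are in mm, angles in rad, forces in N, time in s.
With the tool pointing down it reaches from about 275 to 850 mm from the base axis. Payload 19 kg.
Tool frame: the origin (TCP) lies between the finger pads, 19 mm behind the fingertips; this is the grasp point; z points along the fingers, y is the line along which they close (so a half turn about z gives the same grasp; the last joint's range is limited). The gripper opens to 85 mm and grips with 20 to 120 N. Pads are 22 mm wide; open, the fingers measure 114 mm over their backs; the gripper's body (76 mm by 85 mm) begins 54 mm behind the grasp point. The pads swing forward as they close: fully open they stand 13 mm farther back than shut.
Start: joints at [1, 0.15, 1.437, -0, 1.554, -0.134], TCP at [243.25, 520.982, 249.967] pointing down, gripper open.
Joint ranges: [-2.8, 2.8], [-0.68, 2.1], [0.12, 2.68], [-1.39, 4.53], [0.16, 2.79], [-2.81, 2.81]. Speed limits (rad/s): [1.89, 1.89, 2.22, 3.01, 3.01, 3.01].

## Interface

Orientations are given as a 3x3 rotation matrix whose columns are the frame's x, y, z axes.
In Python, from station import ctrl gives the robot as it stands.
- The arm moves only by the shell command python3 nudge.py 'ROWS' [FORCE]. ROWS is a JSON list of rows, 1 to 12 of them, each of 5 numbers: dx, dy, dz in mm, then a turn about the tool's z in rad, then the opening from 0.0 (shut) to 1.0 (fully open); each row is the pose to reach, as a shift and turn from the pose commanded when the command began, along the tool's axes at that moment; what a row does not reach only later rows make up. A row lasts 1/12 s, in which the tool goes at most 41.7 mm and 0.125 rad, less where a joint would pass 70% of its speed; a pose out of reach is approached as far as the arm can. The fingers move at their own pace and stop on an object; FORCE is the grip in N (left out, the last holds). Time passes only in rows, so rows that do not move let the fingers close. It prints the time, the measured TCP pose, the force, the opening and the grip force at its end.
- ctrl.observe(): the state, without advancing time (a new reading comes with each control period).
- ctrl.grab_frame(name): name is "side" or "top" or "wrist"; returns the picture (400x640x3 uint8, red, green, blue); there is no depth.
- ctrl.camera_model(name): a dict with "fx", "fy", "cx", "cy" (pixels), "rvec" (rotation vector, rad) and "tvec" (3), from world to camera coordinates, as OpenCV has them. Camera axes: x right, y down, z forward; pixel columns grow to the right and rows downward; lengths in mm; the calibration is good to about 2 mm. A picture is of the moment at which its call begins: read the wrist's pose just before it. camera_model takes no time and is no camera call; for the wrist camera it gives the pose at the moment of the call.
- ctrl.close_job(): hands the job in; it is judged then, once.
The state is a dict: "clock": time; "qpos": joint angles; "dq": joint speeds; "joint_torque": joint torques, N m; "tcp_pos": TCP position; "eef_rot": TCP orientation; "force": force on the tool from outside, world axes, zero at the start; "moment": the same for the moment, N m; "grip_width": opening from 0.0 (shut) to 1.0 (fully open); "finger_force": force on a finger pad.
Only numpy, scipy, OpenCV 4.12 (cv2) and the standard library are available. Lean on these libraries where they do the work, as an engineer would, in place of code of your own. Each camera call takes 0.05 s, during which the arm holds its last target. There are 200 camera calls.

## Working session

There is one attempt and no reset: what is moved stays moved. The work goes in short steps, Python scripts to look and compute and a shell command to move; the robot and the scene stay as the last step left them, time stands still between calls to the robot, and variables do not carry over. Pictures are saved under pics/ and viewed, at most 14 in all, crops included, and the job is handed in when it is done.

```bash
ls; mkdir -p pics; python3 - <<'E'
from station import ctrl
import cv2
s=ctrl.observe();print(s)
for n in("top","side"):
    f=ctrl.grab_frame(n);cv2.imwrite(f"pics/{n}0.png",f[:,:,::-1]);print(n,ctrl.camera_model(n))
E
```

```text
nudge.py
pics
station.py
{'clock': 0.0, 'qpos': array([ 9.99996111e-01,  1.51019202e-01,  1.43799238e+00,  5.96213348e-06,
        1.55380323e+00, -1.34000595e-01]), 'dq': array([-0.00036033, -0.00114745, -0.0009024 , -0.00013192, -0.00143373,
       -0.00013099]), 'joint_torque': array([-4.81993538e-05, -7.13037157e+01, -5.70871496e+01,  2.74197220e-05,
        8.81638087e-03,  3.34983838e-05]), 'tcp_pos': array([243.15196601, 520.82864926, 249.37577543]), 'eef_rot': array([[-9.06110095e-01,  4.23041433e-01, -6.65351920e-04],
       [ 4.23041922e-01,  9.06109530e-01, -1.02518221e-03],
       [ 1.69187166e-04, -1.21039970e-03, -9.99999253e-01]]), 'force': array([0.24332977, 0.23249226, 0.96887444]), 'moment': array([0.03839629, 0.02566423, 0.00742944]), 'finger_force': 0.0, 'grip_width': 1.001196635327888}
top {'fx': 394.9305577862003, 'fy': 394.9305577862003, 'cx': 318.8806450592449, 'cy': 199.18385820113804, 'rvec': array([ 2.15273443, -2.02991647,  0.23988637]), 'tvec': array([-104.68932057,  552.53240528, 1019.89682082])}
side {'fx': 366.42790672859905, 'fy': 366.42790672859905, 'cx': 314.6223968792406, 'cy': 202.36983401958824, 'rvec': array([ 0.50847123, -2.70934772,  1.13772784]), 'tvec': array([484.06738127, 248.405705  , 903.1862624 ])}
```
View pics/top0.png

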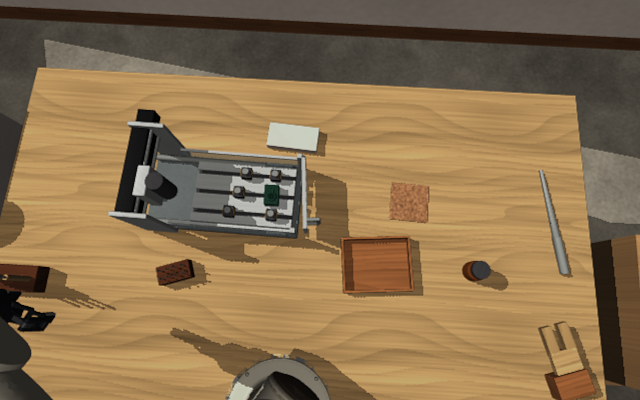

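View pics/side0.png

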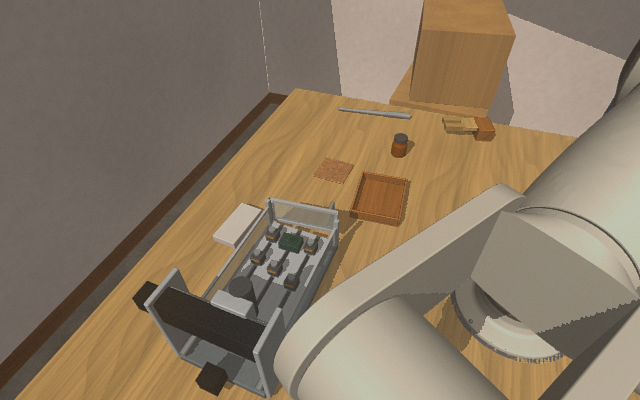

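The top view shows the mill with its front (door) to the right, five dogs near (246,173), (276,174), (238,191), (229,211) and (271,214), the wax at (271,195), the handle at about (316,221), the tray at (377,265), the mat at (409,202) and the jar at (476,271).

```bash
cat > h.py <<'E'
import numpy as np,cv2
from station import ctrl
def cam(n):
    m=ctrl.camera_model(n);R=cv2.Rodrigues(m["rvec"])[0];K=np.array([[m["fx"],0,m["cx"]],[0,m["fy"],m["cy"]],[0,0,1]]);return m,R,K,m["tvec"]
def p2w(c,u,v,z):
    m,R,K,t=c;d=R.T@np.linalg.inv(K)@[u,v,1];o=-R.T@t;return o+d*(z-o[2])/d[2]
def w2p(c,P):
    m,R,K,t=c;return cv2.projectPoints(np.float64(P).reshape(-1,1,3),m["rvec"],t,K,None)[0].reshape(-1,2)
def tool(target,zrot=None):
    "shift in the tool's axes from the present pose to target"
    s=ctrl.observe();return s["eef_rot"].T@(np.float64(target)-s["tcp_pos"])
E
python3 - <<'E'
import cv2,numpy as np
from h import *
f=cv2.imread("pics/top0.png")
a=cv2.resize(f[140:250,180:330],(800,587),interpolation=cv2.INTER_CUBIC);cv2.imwrite("pics/topA.png",a)
c=cam("top");print(-c[1].T@c[3])
for n,(u,v,z) in dict(tray=(377,265,0),mat=(409,202,5),jar=(476,271,0),base=(275,390,0),mc=(210,195,48),mf=(303,196,114)).items(): print(n,p2w(c,u,v,z).round())
E
```

```text
[ 303.64870131  -88.54645144 1120.89180119]
tray [ 393. -245.    0.]
mat [ 579. -333.    5.]
jar [ 393. -522.    0.]
base [54. 13.  0.]
mc [556. 234.  48.]
mf [552. -31. 114.]
```

View pics/topA.png

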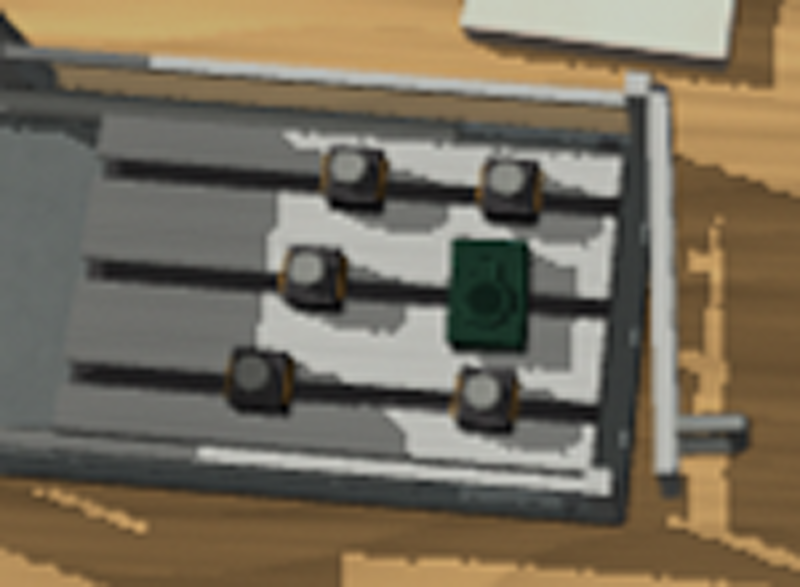

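The enlarged crop shows the slot front ends at about (618,207), (607,306) and (597,412), the back ends at (105,168), (88,270) and (72,372), the wax centred at (489,295), and the handle top bar ending at about (742,430).

```bash
cat > fit.py <<'E'
from h import *
from scipy.optimize import least_squares
c=cam("top");k=800/150;px=lambda u,v:((u+.5)/k-.5+180,(v+.5)/k-.5+140)
def W(u,v,z):return p2w(c,*px(u,v),z)
def mill(p,P):
    co,si=np.cos(p[2]),np.sin(p[2]);P=np.atleast_2d(P);return np.c_[p[0]+co*P[:,0]-si*P[:,1],p[1]+si*P[:,0]+co*P[:,1],P[:,2]]
pts=[((618,207),(-130,-56,48)),((607,306),(-130,0,48)),((597,412),(-130,56,48)),((105,168),(150,-56,48)),((88,270),(150,0,48)),((72,372),(150,56,48))]
obs=np.array([px(*a) for a,_ in pts]);mod=np.array([b for _,b in pts],float)
r=least_squares(lambda p:(w2p(c,mill(p,mod))-obs).ravel(),[556,190,1.6])
M=r.x
E
python3 - <<'E'
from fit import *
print(M,r.fun.round(2))
inv=lambda q:np.array([[np.cos(M[2]),np.sin(M[2])],[-np.sin(M[2]),np.cos(M[2])]])@(q[:2]-M[:2])
for n,(u,v) in dict(a=(349,167),b=(508,178),c=(308,269),d=(251,374),e=(486,388)).items(): 
    q=W(u,v,86);print(n,q.round(1),inv(q).round(1))
q=W(489,295,72);print('wax',q.round(1),inv(q).round(1))
for nm,P in dict(handle=(-186,72,110),hinge=(-150,-98,34),pl=(-140,102,116),pr=(-140,-102,116)).items():
    w=mill(M,P);print(nm,w.round(1),((w2p(c,w)-[180,140]+.5)*k-.5).round())
for n,cs,z in(("tray",[(341,238),(411,237),(413,292),(343,293)],32),("mat",[(390,183),(429,183),(429,222),(389,221)],5)):
    w=np.array([p2w(c,*p,z) for p in cs]);print(n,w.mean(0).round(1),w[:,:2].round(0).tolist())
E
```

```text
[565.63257388 126.83125421   1.55189257] [ 0.76 -0.19  1.    0.4   1.01  0.14 -1.06 -0.17 -0.84 -0.33 -0.88 -0.03]
a [620.6 134.6  86. ] [  8.8 -54.9]
b [619.5  52.4  86. ] [-73.4 -55.3]
c [565.4 149.8  86. ] [23.   0.7]
d [509.4 172.6  86. ] [44.7 57.1]
e [509.1  54.1  86. ] [-73.8  55.1]
wax [560.6  58.7  72. ] [-68.2   3.7]
handle [[490.1 -57.8 110. ]] [[705. 429.]]
hinge [[660.8 -25.   34. ]] [[667. 142.]]
pl [[461.  -11.2 116. ]] [[605. 481.]]
pr [[665.  -15.1 116. ]] [[642.  82.]]
tray [ 392.  -240.5   32. ] [[459.0, -139.0], [473.0, -333.0], [325.0, -339.0], [311.0, -151.0]]
mat [ 579.2 -333.3    5. ] [[633.0, -277.0], [640.0, -391.0], [524.0, -390.0], [520.0, -276.0]]
```

```bash
cat >> fit.py <<'E'
def handle(phi,M=M):
    H=mill(M,(-150,-98,110))[0];a=M[2]+phi;return H+np.array([-36*np.cos(a)-170*np.sin(a),-36*np.sin(a)+170*np.cos(a),0])
E
python3 - <<'E'
from fit import *
for phi in(.08,.11,.14): print(phi,handle(phi).round(1),((w2p(c,handle(phi))-[180,140]+.5)*k-.5).round(),((w2p(c,handle(phi)-[0,0,58])-[180,140]+.5)*k-.5).round())
t=handle(.11);t[2]=230;print(tool(t).round(1))
E
```

```text
0.08 [493.3 -71.3 110. ] [[733. 425.]] [[734. 445.]]
0.11 [494.8 -76.3 110. ] [[744. 422.]] [[744. 443.]]
0.14 [496.4 -81.3 110. ] [[754. 420.]] [[754. 441.]]
[-480.6 -434.6   19.8]
```

```bash
T='[-481,-435,0,1.05,1]'; python3 nudge.py '[[-300,-270,-20,0.5,1],[-300,-270,-20,0.5,1],[-300,-270,-20,0.5,1],[-300,-270,-20,0.5,1],[-300,-270,-20,0.5,1],[-300,-270,-20,0.5,1],[-300,-270,-20,0.5,1],[-300,-270,-20,0.5,1],[-300,-270,-20,0.5,1],[-300,-270,-20,0.5,1],[-300,-270,-20,0.5,1],[-300,-270,-20,0.5,1]]'
python3 - <<'E'
from fit import *
s=ctrl.observe();t=handle(.1);t[2]=220;print(s["qpos"],tool(t).round(1),np.arctan2(s["eef_rot"][1,1],s["eef_rot"][0,1]))
E
```

```text
clock: 1.1
tcp_pos: [401.3, 148.2, 269.8]
eef_rot: [[-0.59, 0.808, -0.0], [0.808, 0.59, -0.0], [0.0, -0.0, -1.0]]
force: [0.3, 0.0, 0.5]
grip_width: 1.001
finger_force: 0.0
[ 1.73215353e-01 -1.68727177e-01  1.71411578e+00 -3.47411109e-05
  1.59660787e+00 -4.57463564e-01] [-234.8  -56.3   49.8] 0.630678055762024
```

```bash
python3 nudge.py '[[-235,-56,50,0.55,1],[-235,-56,50,0.55,1],[-235,-56,50,0.55,1],[-235,-56,50,0.55,1],[-235,-56,50,0.55,1],[-235,-56,50,0.55,1],[-235,-56,50,0.55,1],[-235,-56,50,0.55,1],[-235,-56,50,0.55,1],[-235,-56,50,0.55,1]]'
python3 - <<'E'
from fit import *
s=ctrl.observe();c2=cam("wrist");f=ctrl.grab_frame("wrist");cv2.imwrite("pics/w1.png",f[:,:,::-1])
t=handle(.1);print(tool(t).round(1),np.arctan2(s["eef_rot"][1,1],s["eef_rot"][0,1]),w2p(c2,handle(.1)),w2p(c2,handle(.1)-[0,0,58]))
E
```

```text
clock: 1.93
tcp_pos: [494.9, -71.6, 220.3]
eef_rot: [[-0.086, 0.996, 0.0], [0.996, 0.086, 0.0], [0.0, 0.0, -1.0]]
force: [-0.3, 0.3, 0.0]
grip_width: 1.001
finger_force: 0.0
[ -2.9  -0.9 110.4] 0.08580918090105143 [[318.09057935 205.41806823]] [[318.33928313 184.65724539]]
```

View pics/w1.png

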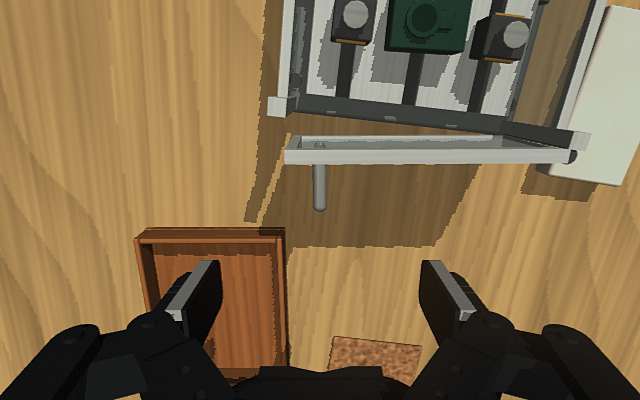

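The wrist view shows the handle's top at about (319,207), within 2 px of the prediction. I'll descend and grip it.

```bash
python3 nudge.py '[[-4,-1,60,0,1],[-4,-1,100,0,1],[-4,-1,138,0,1],[-4,-1,138,0,1],[-4,-1,138,0,0],[-4,-1,138,0,0],[-4,-1,138,0,0],[-4,-1,138,0,0],[-4,-1,138,0,0],[-4,-1,138,0,0],[-4,-1,138,0,0],[-4,-1,138,0,0]]' 40
python3 - <<'E'
from fit import *
s=ctrl.observe();T0=s["tcp_pos"];H=mill(M,(-150,-98,110))[0]
d=(T0-H)[:2];print(H,d,np.hypot(*d),np.hypot(170,36))
for i in range(1,13):
    a=.13*i;R=np.array([[np.cos(a),-np.sin(a)],[np.sin(a),np.cos(a)]])
    w=np.r_[H[:2]+R@d,T0[2]];print(i,a,tool(w).round(1))
E
```

```text
clock: 2.98
tcp_pos: [494.7, -77.4, 83.0]
eef_rot: [[-0.084, 0.996, 0.001], [0.996, 0.084, -0.001], [-0.001, 0.001, -1.0]]
force: [-1.7, -0.5, 9.0]
grip_width: 0.101
finger_force: 39.0
[660.77966989 -24.99440278 110.        ] [-166.06266001  -52.35618377] 174.1205818688439 173.76996288196645
1 0.13 [-21.7   6.4   0. ]
2 0.26 [-42.4  15.5   0.1]
3 0.39 [-61.7  27.3   0.1]
4 0.52 [-79.3  41.5   0.1]
5 0.65 [-95.   57.8   0.1]
6 0.78 [-108.4   76.     0.2]
7 0.91 [-119.3   95.8    0.2]
8 1.04 [-127.6  116.9    0.2]
9 1.17 [-133.1  138.8    0.3]
10 1.3 [-135.7  161.3    0.3]
11 1.4300000000000002 [-135.3  183.9    0.3]
12 1.56 [-132.   206.3    0.4]
```

```bash
python3 nudge.py '[[-11,3,0,-0.065,0],[-22,6,0,-0.13,0],[-32,11,0,-0.195,0],[-42,15.5,0,-0.26,0],[-52,21,0,-0.325,0],[-62,27,0,-0.39,0],[-71,34,0,-0.455,0],[-79,41.5,0,-0.52,0],[-87,49,0,-0.585,0],[-95,58,0,-0.65,0],[-102,67,0,-0.715,0],[-108,76,0,-0.78,0]]'
python3 - <<'E'
from fit import *
s=ctrl.observe();T0=s["tcp_pos"];H=mill(M,(-150,-98,110))[0]
d=(T0-H)[:2];e=s["eef_rot"][:,1];print(d,np.hypot(*d),np.arctan2(e[1],e[0]),s["force"])
for i in range(1,13):
    a=.07*i;R=np.array([[np.cos(a),-np.sin(a)],[np.sin(a),np.cos(a)]])
    w=np.r_[H[:2]+R@d,T0[2]];print(i,round(a,3),tool(w).round(1))
E
```

```text
clock: 3.98
tcp_pos: [580.7, -177.7, 83.0]
eef_rot: [[-0.763, 0.647, 0.003], [0.647, 0.763, 0.001], [-0.001, 0.003, -1.0]]
force: [8.3, 15.2, 6.2]
grip_width: 0.103
finger_force: 40.4
[ -80.07250882 -152.66709934] 172.3915597960048 0.8673262616335394 [ 8.2776265  15.22519145  6.16317149]
1 0.07 [-11.7   3.    0. ]
2 0.14 [-23.1   6.9   0. ]
3 0.21 [-34.2  11.6   0.1]
4 0.28 [-45.   17.    0.1]
5 0.35 [-55.4  23.1   0.1]
6 0.42 [-65.3  30.    0.2]
7 0.49 [-74.7  37.5   0.2]
8 0.56 [-83.6  45.7   0.2]
9 0.63 [-91.9  54.5   0.3]
10 0.7 [-99.5  63.8   0.3]
11 0.77 [-106.5   73.7    0.3]
12 0.84 [-112.7   84.     0.4]
```

```bash
python3 nudge.py '[[-12,4,0,-0.07,0],[-23,8,0,-0.14,0],[-34,13,0,-0.21,0],[-45,18,0,-0.28,0],[-55,24,0,-0.35,0],[-65,31,0,-0.42,0],[-75,39,0,-0.49,0],[-83,47,0,-0.56,0],[-91,55,0,-0.63,0],[-98,64,0,-0.7,0],[-105,74,0,-0.77,0],[-105,74,0,-0.77,0]]'
python3 nudge.py '[[0,0,0,0,0],[0,0,0,0,0],[0,0,0,0,0.6],[0,0,0,0,0.6],[0,0,0,0,0.6],[0,0,-40,0,0.6],[0,0,-80,0,0.6],[0,0,-120,0,0.6],[0,0,-140,0,0.6]]'
python3 - <<'E'
from fit import *
s=ctrl.observe();print(s["qpos"]);f=ctrl.grab_frame("top");cv2.imwrite("pics/top1.png",cv2.resize(f[140:300,200:440],(800,533))[:,:,::-1])
E
```

```text
clock: 4.98
tcp_pos: [709.0, -189.8, 83.0]
eef_rot: [[-0.998, -0.069, 0.002], [-0.069, 0.998, -0.0], [-0.002, -0.001, -1.0]]
force: [-0.1, 1.8, 10.0]
grip_width: 0.101
finger_force: 40.9
clock: 5.73
tcp_pos: [707.5, -190.6, 227.7]
eef_rot: [[-0.998, -0.063, 0.005], [-0.063, 0.998, -0.002], [-0.005, -0.002, -1.0]]
force: [-0.0, -0.1, -0.2]
grip_width: 0.6
finger_force: 0.0
[-3.68106739e-01  4.90674982e-01  1.03982659e+00 -1.28840055e-04
  1.60576808e+00 -2.00201609e+00]
```

View pics/top1.png

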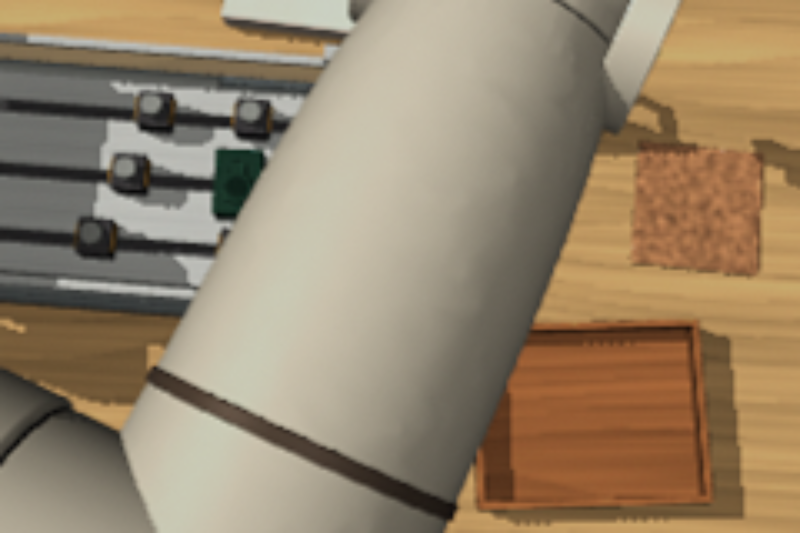

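The arm hides the door here, while the wax and dogs are unmoved and the whole mat and tray are visible. I'll hover over the bed front and look with the wrist camera.

```bash
python3 - <<'E'
from fit import *
print(tool([560,60,235]).round(1))
E
```

```text
[132.  259.6  -6.6]
```

```bash
python3 nudge.py '[[132,260,-7,0.082,0.6],[132,260,-7,0.082,0.6],[132,260,-7,0.082,0.6],[132,260,-7,0.082,0.6],[132,260,-7,0.082,0.6],[132,260,-7,0.082,0.6],[132,260,-7,0.082,0.6],[132,260,-7,0.082,0.6],[132,260,-7,0.082,0.6],[132,260,-7,0.082,0.6]]'
python3 - <<'E'
from fit import *
s=ctrl.observe();c2=cam("wrist");f=ctrl.grab_frame("wrist");cv2.imwrite("pics/w2.png",f[:,:,::-1]);np.savez("w2.npz",R=c2[1],K=c2[2],t=c2[3],rv=c2[0]["rvec"])
print(w2p(c2,mill(M,[(-130,-86,48),(-130,86,48),(-130,-56,48),(-130,0,48),(-130,56,48),(-140,-102,116),(-140,102,116)])).round(0).tolist())
E
```

```text
clock: 6.62
tcp_pos: [559.0, 60.7, 229.1]
eef_rot: [[-1.0, 0.018, 0.0], [0.018, 1.0, -0.0], [-0.0, -0.0, -1.0]]
force: [-0.7, -0.6, -0.3]
grip_width: 0.6
finger_force: 0.0
[[257.0, 265.0], [246.0, 86.0], [256.0, 238.0], [252.0, 183.0], [248.0, 121.0], [232.0, 323.0], [207.0, 58.0]]
```

View pics/w2.png

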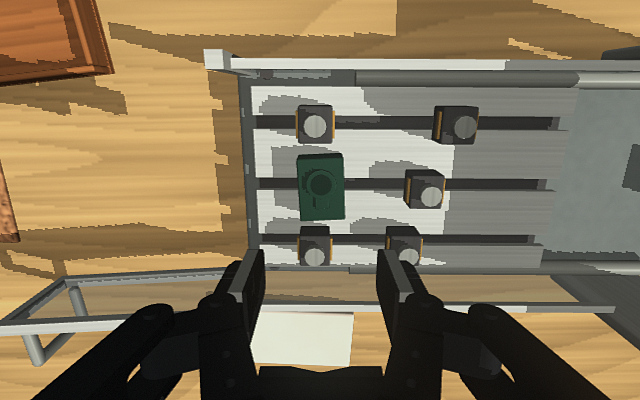

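The wrist view shows the open door (panel and handle at lower left), five dog screws at (315,125), (465,127), (431,196), (314,257) and (407,257), and the wax top with corners (298,155), (342,153), (345,218) and (299,221).

```bash
cat >> fit.py <<'E'
def inv(q):
    C,S=np.cos(M[2]),np.sin(M[2]);q=np.asarray(q);return np.array([[C,S],[-S,C]])@(q[:2]-M[:2])
E
python3 - <<'E'
from fit import *
c2=cam("wrist")
for n,(u,v) in dict(e=(315,125),d=(465,127),c=(431,196),b=(314,257),a=(407,257)).items():
    q=p2w(c2,u,v,86);print(n,q.round(1),inv(q).round(1))
w=np.array([p2w(c2,*p,72) for p in[(298,155),(342,153),(345,218),(299,221)]]);print(w.round(1));wc=w.mean(0);print(inv(wc),tool([*wc[:2],70]))
e=w[2]-w[1];print(np.arctan2(e[1],e[0]))
print('mat',p2w(c2,5,190,5))
E
```

```text
e [507.9  56.8  86. ] [-71.1  56.4]
d [511.7 173.1  86. ] [45.3 54.8]
c [567.3 151.2  86. ] [24.4 -1.2]
b [621.3  53.2  86. ] [-72.5 -57. ]
a [622.9 134.6  86. ] [  8.9 -57.1]
[[533.6  41.8  72. ]
 [532.6  78.6  72. ]
 [590.7  81.3  72. ]
 [592.8  40.4  72. ]]
[-66.3765871    1.96893275] [ -3.21613199   0.44748112 158.86922634]
0.04588413266946244
mat [ 577.36907434 -277.46156081    5.        ]
```

```bash
python3 nudge.py '[[-3,0,60,0,0.65],[-3,0,110,0,0.65],[-3,0,145,0,0.65],[-3,0,159,0,0.65],[-3,0,159,0,0.65],[-3,0,159,0,0.3],[-3,0,159,0,0.3],[-3,0,159,0,0.3],[-3,0,159,0,0.3],[-3,0,159,0,0.3],[-3,0,159,0,0.3]]' 30
python3 nudge.py '[[0,0,-30,0,0.3],[0,0,-70,0,0.3],[0,0,-110,0,0.3],[0,-40,-110,0,0.3],[0,-80,-110,0,0.3],[0,-120,-110,0,0.3],[0,-120,-110,0,0.3],[0,-120,-110,0,0.3]]'
python3 - <<'E'
from fit import *
print(tool([579,-333,30]).round(1))
E
```

```text
clock: 7.58
tcp_pos: [562.0, 60.7, 70.3]
eef_rot: [[-1.0, 0.019, 0.0], [0.019, 1.0, -0.0], [-0.0, -0.0, -1.0]]
force: [-0.7, 0.1, -0.9]
grip_width: 0.463
finger_force: 31.9
clock: 8.25
tcp_pos: [559.4, -61.1, 180.2]
eef_rot: [[-1.0, 0.022, 0.0], [0.022, 1.0, -0.0], [-0.0, -0.0, -1.0]]
force: [0.9, 0.2, -0.6]
grip_width: 0.462
finger_force: 32.0
[ -25.5 -271.4  150.2]
```

```bash
python3 nudge.py '[[-25,-40,0,0,0.3],[-25,-80,0,0,0.3],[-25,-120,0,0,0.3],[-25,-160,0,0,0.3],[-25,-200,0,0,0.3],[-25,-240,0,0,0.3],[-25,-271,0,0,0.3],[-25,-271,30,0,0.3],[-25,-271,70,0,0.3],[-25,-271,110,0,0.3],[-25,-271,140,0,0.3],[-25,-271,145,0,0.3]]'
python3 nudge.py '[[0,0,4,0,0.3],[0,0,7,0,0.3],[0,0,7,0,0.3],[0,0,7,0,0.7],[0,0,7,0,0.7],[0,0,7,0,0.7],[0,0,-30,0,0.7],[0,0,-70,0,0.7],[0,0,-110,0,0.7],[0,0,-150,0,0.7],[0,0,-150,0,0.7]]'
python3 - <<'E'
from fit import *
c2=cam("wrist");f=ctrl.grab_frame("wrist");cv2.imwrite("pics/w3.png",f[:,:,::-1])
P=mill(M,(-71,56.4,190))[0];print(tool(P).round(1))
E
```

```text
clock: 9.25
tcp_pos: [577.7, -328.1, 29.2]
eef_rot: [[-1.0, 0.018, -0.006], [0.018, 1.0, 0.005], [0.006, 0.005, -1.0]]
force: [-1.1, 0.6, -1.6]
grip_width: 0.462
finger_force: 32.0
clock: 10.17
tcp_pos: [581.3, -332.0, 194.8]
eef_rot: [[-1.0, 0.019, 0.01], [0.019, 1.0, -0.007], [-0.01, -0.007, -1.0]]
force: [1.5, -0.1, 1.6]
grip_width: 0.7
finger_force: 0.0
[ 80.2 387.   -1.8]
```

View pics/w3.png

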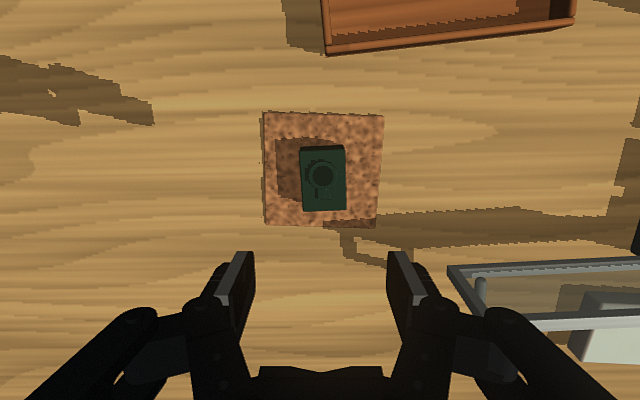

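The wax lies at (323,180), near the middle of the mat, carved face up. Next is dog e.

```bash
python3 nudge.py '[[80,387,0,0,0.55],[80,387,0,0,0.55],[80,387,0,0,0.55],[80,387,0,0,0.55],[80,387,0,0,0.55],[80,387,0,0,0.55],[80,387,0,0,0.55],[80,387,0,0,0.55],[80,387,0,0,0.55],[80,387,0,0,0.55],[80,387,0,0,0.55],[80,387,0,0,0.55]]' 60
python3 - <<'E'
from fit import *
c2=cam("wrist");f=ctrl.grab_frame("wrist");cv2.imwrite("pics/w4.png",f[:,:,::-1])
P=mill(M,(-71,56.4,71))[0];print(tool(P).round(1),w2p(c2,P+[0,0,15]))
E
```

```text
clock: 11.22
tcp_pos: [506.4, 58.7, 184.8]
eef_rot: [[-1.0, 0.017, -0.0], [0.017, 1.0, -0.0], [0.0, -0.0, -1.0]]
force: [0.0, -0.1, 0.2]
grip_width: 0.551
finger_force: 0.0
[ -1.3  -0.8 113.8] [[318.04176914 208.10206581]]
```

View pics/w4.png

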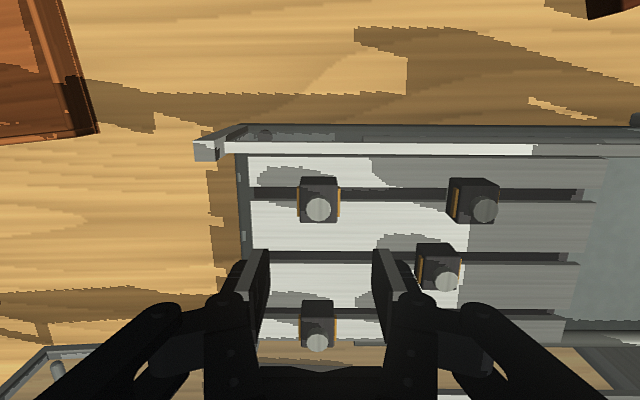

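The dog's screw is at (318,210), as predicted, and the other dogs are unmoved. I'll descend, grip and slide it out.

```bash
python3 nudge.py '[[-2,-1,40,0,0.55],[-2,-1,80,0,0.55],[-2,-1,105,0,0.55],[-2,-1,114,0,0.55],[-2,-1,114,0,0.55],[-2,-1,114,0,0.1],[-2,-1,114,0,0.1],[-2,-1,114,0,0.1],[-2,-1,114,0,0.1],[-2,-1,114,0,0.1],[-2,-1,114,0,0.1]]' 60
python3 nudge.py '[[0,-8,0,0,0.1],[0,-18,0,0,0.1],[0,-28,0,0,0.1],[0,-38,0,0,0.1],[0,-48,0,0,0.1],[0,-58,0,0,0.1],[0,-68,0,0,0.1],[0,-78,0,0,0.1],[0,-88,0,0,0.1],[0,-96,0,0,0.1],[0,-96,0,0,0.1]]'
```

```text
clock: 12.18
tcp_pos: [509.9, 56.5, 72.9]
eef_rot: [[-1.0, 0.019, 0.003], [0.019, 1.0, -0.001], [-0.003, -0.001, -1.0]]
force: [1.0, -1.9, 7.8]
grip_width: 0.313
finger_force: 60.2
clock: 13.1
tcp_pos: [507.0, -40.6, 71.2]
eef_rot: [[-1.0, 0.02, 0.0], [0.02, 1.0, -0.0], [-0.0, -0.0, -1.0]]
force: [-0.4, 0.8, -1.4]
grip_width: 0.314
finger_force: 59.1
```

```bash
cat > tgt.py <<'E'
import sys
from fit import *
x,y,z=map(float,sys.argv[1:4]);s=ctrl.observe();print(tool([x,y,z]).round(1),s["grip_width"])
E
python3 nudge.py '[[0,0,-20,0,0.1],[0,0,-50,0,0.1],[0,-5,-80,0,0.1],[0,-5,-80,0,0.1],[0,-5,-80,0,0.1]]'; python3 tgt.py 362.5 -292 150
```

```text
clock: 13.52
tcp_pos: [507.5, -44.3, 152.3]
eef_rot: [[-1.0, 0.019, 0.003], [0.019, 1.0, -0.001], [-0.003, -0.001, -1.0]]
force: [-0.5, -0.1, -2.3]
grip_width: 0.312
finger_force: 59.6
[ 140.3 -250.4    2.1] 0.31162921582847963
```

```bash
python3 nudge.py '[[20,-36,0,0,0.1],[38,-68,0,0,0.1],[56,-100,0,0,0.1],[74,-132,0,0,0.1],[92,-164,0,0,0.1],[110,-196,0,0,0.1],[128,-228,0,0,0.1],[140,-250,0,0,0.1],[140,-250,0,0,0.1],[140,-250,0,0,0.1]]'
python3 - <<'E'
from fit import *
c2=cam("wrist");f=ctrl.grab_frame("wrist");cv2.imwrite("pics/w5.png",f[:,:,::-1])
def tr(x,y,z): return [392+x-.07*y,-240+y+.07*x,z]
print(w2p(c2,[tr(x,y,32) for x,y in((-75,-95),(-75,95),(75,95),(75,-95))]).round(0).tolist(),tool([362.5,-292,46]).round(1))
E
```

```text
clock: 14.35
tcp_pos: [361.3, -291.9, 149.8]
eef_rot: [[-1.0, 0.021, -0.001], [0.021, 1.0, 0.001], [0.001, 0.001, -1.0]]
force: [0.1, 0.0, -1.3]
grip_width: 0.309
finger_force: 59.8
[[252.0, 149.0], [520.0, 125.0], [505.0, 307.0], [279.0, 325.0]] [ -0.8  -1.  103.9]
```

View pics/w5.png

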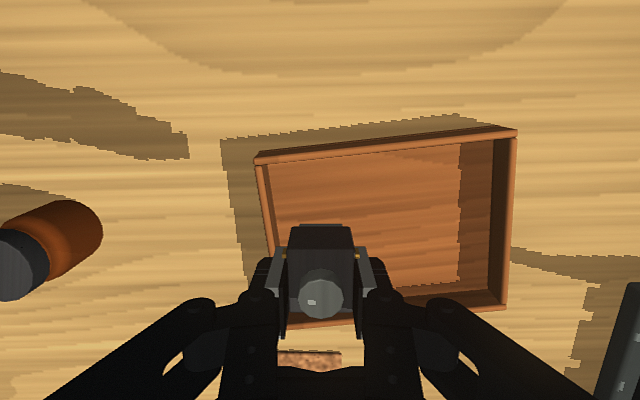

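The tray's rim corners are at (255,155), (517,131) and (505,308), within a few px of the prediction. I'll lower and release.

```bash
python3 nudge.py '[[0,2,35,0,0.1],[0,2,70,0,0.1],[0,2,95,0,0.1],[0,2,102,0,0.1],[0,2,104,0,0.1],[0,2,104,0,0.42],[0,2,104,0,0.42],[0,2,104,0,0.42],[0,2,70,0,0.42],[0,2,30,0,0.42],[0,2,-10,0,0.42],[0,2,-40,0,0.42]]'
python3 - <<'E'
from fit import *
P=mill(M,(-72.5,-57,190))[0];print(P,tool(P).round(1));P=mill(M,(45.3,54.8,190))[0];print(P,tool(P).round(1))
E
```

```text
clock: 15.4
tcp_pos: [362.5, -289.6, 195.1]
eef_rot: [[-1.0, 0.019, 0.002], [0.019, 1.0, -0.003], [-0.002, -0.003, -1.0]]
force: [0.2, -0.5, 0.2]
grip_width: 0.419
finger_force: 0.0
[621.25194909  53.26675801 190.        ] [-252.3  347.6    4.8]
[511.69865409 173.15902446 190.        ] [-140.6  465.4    4.2]
```

```bash
python3 nudge.py '[[-40,132,4,0,0.55],[-80,264,4,0,0.55],[-140,465,4,0,0.55],[-140,465,4,0,0.55],[-140,465,4,0,0.55],[-140,465,4,0,0.55],[-140,465,4,0,0.55],[-140,465,4,0,0.55],[-140,465,4,0,0.55],[-140,465,4,0,0.55],[-140,465,4,0,0.55],[-140,465,4,0,0.55]]' 60
python3 nudge.py '[[0,0,0,0,0.55]]'
python3 - <<'E'
from fit import *
c2=cam("wrist");f=ctrl.grab_frame("wrist");cv2.imwrite("pics/w6.png",f[:,:,::-1])
P=mill(M,(45.3,54.8,71))[0];print(tool(P).round(1),w2p(c2,P+[0,0,15]))
g=cv2.cvtColor(f,cv2.COLOR_RGB2GRAY)
E
```

```text
clock: 16.4
tcp_pos: [511.3, 176.4, 187.7]
eef_rot: [[-1.0, 0.017, 0.001], [0.017, 1.0, 0.001], [-0.001, 0.001, -1.0]]
force: [0.5, -1.6, -0.4]
grip_width: 0.547
finger_force: 0.0
clock: 16.48
tcp_pos: [511.6, 177.2, 187.4]
eef_rot: [[-1.0, 0.015, 0.001], [0.015, 1.0, 0.001], [-0.001, 0.001, -1.0]]
force: [0.7, -0.1, -0.5]
grip_width: 0.546
finger_force: 0.0
[ -0.6  -2.  116.2] [[314.62334649 204.95172682]]
```

View pics/w6.png

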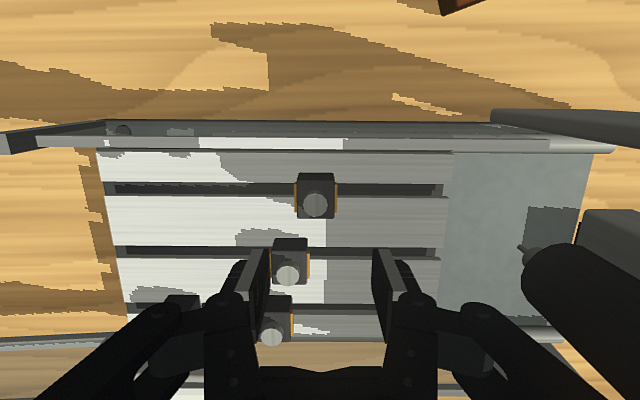

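The screw is at (316,205), as predicted.

```bash
python3 nudge.py '[[-1,-2,40,0,0.55],[-1,-2,80,0,0.55],[-1,-2,105,0,0.55],[-1,-2,115,0,0.55],[-1,-2,116,0,0.55],[-1,-2,116,0,0.1],[-1,-2,116,0,0.1],[-1,-2,116,0,0.1],[-1,-2,116,0,0.1],[-1,-2,116,0,0.1],[-1,-2,116,0,0.1]]' 60
python3 nudge.py '[[0,-10,0,0,0.1],[0,-28,0,0,0.1],[0,-48,0,0,0.1],[0,-68,0,0,0.1],[0,-88,0,0,0.1],[0,-108,0,0,0.1],[0,-128,0,0,0.1],[0,-148,0,0,0.1],[0,-168,0,0,0.1],[0,-188,0,0,0.1],[0,-208,0,0,0.1],[0,-212,0,0,0.1]]'; python3 tgt.py 508 -42 71
```

```text
clock: 17.45
tcp_pos: [513.0, 170.7, 73.2]
eef_rot: [[-1.0, 0.019, 0.003], [0.019, 1.0, 0.0], [-0.003, 0.0, -1.0]]
force: [-0.3, -2.1, 8.7]
grip_width: 0.315
finger_force: 60.3
clock: 18.45
tcp_pos: [508.4, -43.7, 72.4]
eef_rot: [[-1.0, 0.02, 0.002], [0.02, 1.0, -0.001], [-0.002, -0.001, -1.0]]
force: [0.1, 0.6, -1.6]
grip_width: 0.314
finger_force: 59.2
[0.4 1.7 1.4] 0.3143916702798048
```

```bash
python3 nudge.py '[[0,0,-25,0,0.1],[0,0,-55,0,0.1],[0,0,-80,0,0.1],[10,-14,-80,0,0.1],[30,-42,-80,0,0.1],[52,-72,-80,0,0.1],[74,-102,-80,0,0.1],[96,-132,-80,0,0.1],[118,-162,-80,0,0.1],[135,-188,-80,0,0.1],[145,-201,-80,0,0.1],[145,-201,-80,0,0.1]]'; python3 nudge.py '[[0,0,0,0,0.1]]';  python3 tgt.py 359 -242 47
```

```text
clock: 19.45
tcp_pos: [357.7, -241.7, 152.1]
eef_rot: [[-1.0, 0.022, 0.001], [0.022, 1.0, -0.002], [-0.001, -0.002, -1.0]]
force: [-0.2, 0.6, -1.7]
grip_width: 0.311
finger_force: 59.8
clock: 19.53
tcp_pos: [359.0, -240.0, 151.9]
eef_rot: [[-1.0, 0.021, 0.001], [0.021, 1.0, -0.001], [-0.001, -0.001, -1.0]]
force: [0.7, -0.7, -1.6]
grip_width: 0.313
finger_force: 59.8
[  0.   -1.9 104.9] 0.3126656582378272
```

```bash
python3 nudge.py '[[0,4,35,0,0.1],[0,4,70,0,0.1],[0,4,95,0,0.1],[0,4,103,0,0.1],[0,4,105,0,0.1],[0,4,105,0,0.41],[0,4,105,0,0.41],[0,4,105,0,0.41],[0,4,70,0,0.41],[0,4,30,0,0.41],[0,4,-10,0,0.41],[0,4,-40,0,0.41]]'
python3 - <<'E'
from fit import *
P=mill(M,(24.4,-1,190))[0];print(P,tool(P).round(1))
c2=cam("wrist");f=ctrl.grab_frame("wrist");cv2.imwrite("pics/w7.png",f[:,:,::-1])
E
```

```text
clock: 20.53
tcp_pos: [359.5, -235.5, 195.1]
eef_rot: [[-1.0, 0.019, 0.002], [0.019, 1.0, -0.002], [-0.003, -0.002, -1.0]]
force: [0.3, -1.1, 0.5]
grip_width: 0.414
finger_force: 0.0
[567.09361934 151.20799201 190.        ] [-200.3  390.5    4.7]
```

View pics/w7.png

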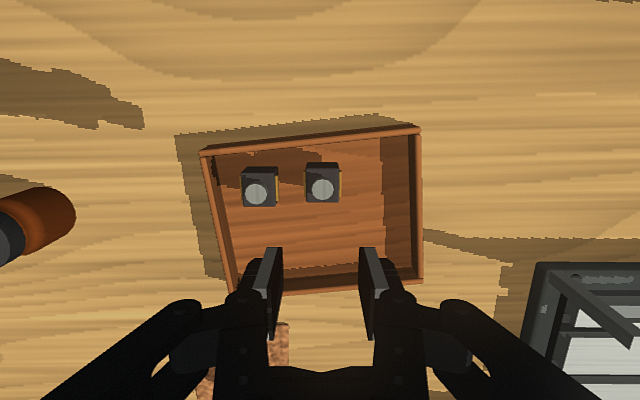

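Both dogs stand in the tray at (258,190) and (322,187). I'll check the remaining dogs by detecting the screws in code.

```bash
cat > look.py <<'E'
import sys
from fit import *
from scipy import ndimage
mx,my=map(float,sys.argv[1:3]);c2=cam("wrist");f=ctrl.grab_frame("wrist")
P=mill(M,(mx,my,86))[0];u,v=w2p(c2,P)[0];print("pred",u.round(),v.round())
i=f.astype(int);m=(np.ptp(i,axis=2)<14)&(i.mean(2)>105);m=ndimage.binary_opening(m,iterations=2);L,n=ndimage.label(m)
for j in range(1,n+1):
    a=(L==j).sum();y,x=ndimage.center_of_mass(L==j)
    b=np.argwhere(L==j).ptp(0) if hasattr(np.ndarray,'ptp') else np.ptp(np.argwhere(L==j),axis=0)
    if 200<a<1100 and max(b)<42 and abs(b[0]-b[1])<9 and abs(x-u)<150 and abs(y-v)<110:
        q=p2w(c2,x,y,86);print((x.round(),y.round()),a,b,"mill",inv(q).round(1),"tool",tool([q[0],q[1],71]).round(1))
E
python3 nudge.py '[[-70,136,4,0,0.55],[-140,273,4,0,0.55],[-200,390,4,0,0.55],[-200,390,4,0,0.55],[-200,390,4,0,0.55],[-200,390,4,0,0.55],[-200,390,4,0,0.55],[-200,390,4,0,0.55],[-200,390,4,0,0.55],[-200,390,4,0,0.55],[-200,390,4,0,0.55],[-200,390,4,0,0.55]]' 60
python3 nudge.py '[[0,0,0,0,0.55],[0,0,0,0,0.55]]';python3 look.py 24.4 -1
```

```text
clock: 21.58
tcp_pos: [567.7, 154.7, 187.1]
eef_rot: [[-1.0, 0.015, 0.0], [0.015, 1.0, 0.001], [-0.0, 0.001, -1.0]]
force: [0.8, -1.2, -0.2]
grip_width: 0.555
finger_force: 0.0
clock: 21.75
tcp_pos: [566.3, 150.5, 187.3]
eef_rot: [[-1.0, 0.019, 0.0], [0.019, 1.0, -0.0], [-0.0, -0.0, -1.0]]
force: [-0.5, -0.1, -0.4]
grip_width: 0.554
finger_force: 0.0
pred 322.0 206.0Traceback (most recent call last):
  File "look.py", line 9, in <module>
    b=np.argwhere(L==j).ptp(0) if hasattr(np.ndarray,'ptp') else np.ptp(np.argwhere(L==j),axis=0)
      ^^^^^^^^^^^^^^^^^^^^^
AttributeError: `ptp` was removed from the ndarray class in NumPy 2.0. Use np.ptp(arr, ...) instead.
```

```bash
sed -i 's/b=np.argwhere.*/b=np.ptp(np.argwhere(L==j),axis=0)/' look.py; python3 look.py 24.4 -1
```

```text
pred 322.0 206.0
(np.float64(323.0), np.float64(206.0)) 369 [22 24] mill [24.8 -1.1] tool [ -0.8   1.8 116.4]
(np.float64(277.0), np.float64(273.0)) 375 [25 17] mill [ -9.4 -54.3] tool [-54.  -32.4 116.5]
(np.float64(302.0), np.float64(276.0)) 228 [19 18] mill [  8.9 -57.3] tool [-57.  -14.1 116.5]
```

```bash
python3 nudge.py '[[-1,2,40,0,0.55],[-1,2,80,0,0.55],[-1,2,105,0,0.55],[-1,2,115,0,0.55],[-1,2,116,0,0.55],[-1,2,116,0,0.1],[-1,2,116,0,0.1],[-1,2,116,0,0.1],[-1,2,116,0,0.1],[-1,2,116,0,0.1],[-1,2,116,0,0.1]]' 60
python3 nudge.py '[[0,-10,0,0,0.1],[0,-28,0,0,0.1],[0,-46,0,0,0.1],[0,-64,0,0,0.1],[0,-82,0,0,0.1],[0,-100,0,0,0.1],[0,-118,0,0,0.1],[0,-136,0,0,0.1],[0,-154,0,0,0.1],[0,-172,0,0,0.1],[0,-190,0,0,0.1],[0,-192,0,0,0.1]]'; python3 tgt.py 425 -292 150
```

```text
clock: 22.77
tcp_pos: [568.6, 152.7, 73.2]
eef_rot: [[-1.0, 0.019, 0.003], [0.019, 1.0, 0.0], [-0.003, 0.0, -1.0]]
force: [-0.9, -2.0, 8.0]
grip_width: 0.313
finger_force: 60.4
clock: 23.77
tcp_pos: [564.4, -41.7, 72.2]
eef_rot: [[-1.0, 0.02, 0.002], [0.02, 1.0, -0.001], [-0.002, -0.001, -1.0]]
force: [-0.6, -0.3, -3.0]
grip_width: 0.314
finger_force: 59.3
[ 134.1 -253.1  -77.7] 0.31435294358493926
```

```bash
python3 nudge.py '[[0,0,-25,0,0.1],[0,0,-55,0,0.1],[0,0,-80,0,0.1],[8,-15,-80,0,0.1],[25,-46,-80,0,0.1],[43,-80,-80,0,0.1],[61,-114,-80,0,0.1],[79,-148,-80,0,0.1],[97,-182,-80,0,0.1],[113,-212,-80,0,0.1],[125,-234,-80,0,0.1],[131,-245,-80,0,0.1]]'; python3 nudge.py '[[0,0,0,0,0.1],[0,0,0,0,0.1]]';  python3 tgt.py 428 -284 47
```

```text
clock: 24.77
tcp_pos: [427.1, -284.0, 152.0]
eef_rot: [[-1.0, 0.021, 0.001], [0.021, 1.0, -0.001], [-0.001, -0.001, -1.0]]
force: [0.7, -0.2, -2.7]
grip_width: 0.314
finger_force: 59.9
clock: 24.93
tcp_pos: [428.5, -281.7, 151.5]
eef_rot: [[-1.0, 0.02, 0.001], [0.02, 1.0, -0.0], [-0.001, -0.0, -1.0]]
force: [-0.2, -0.0, -2.5]
grip_width: 0.313
finger_force: 59.9
[  0.5  -2.3 104.5] 0.3132143697346297
```

```bash
python3 nudge.py '[[0,-2,35,0,0.1],[0,-2,70,0,0.1],[0,-2,95,0,0.1],[0,-2,103,0,0.1],[0,-2,104.5,0,0.1],[0,-2,104.5,0,0.42],[0,-2,104.5,0,0.42],[0,-2,104.5,0,0.42],[0,-2,70,0,0.42],[0,-2,30,0,0.42],[0,-2,-10,0,0.42],[0,-2,-40,0,0.42]]'
python3 - <<'E'
from fit import *
P=mill(M,(-72.5,-57,190))[0];print(P,tool(P).round(1))
E
```

```text
clock: 25.93
tcp_pos: [428.7, -283.8, 195.2]
eef_rot: [[-1.0, 0.019, 0.003], [0.019, 1.0, -0.002], [-0.003, -0.002, -1.0]]
force: [1.7, 0.3, 1.2]
grip_width: 0.417
finger_force: 0.0
[621.25194909  53.26675801 190.        ] [-186.2  340.6    4.9]
```

```bash
python3 nudge.py '[[-186,341,5,0,0.55],[-186,341,5,0,0.55],[-186,341,5,0,0.55],[-186,341,5,0,0.55],[-186,341,5,0,0.55],[-186,341,5,0,0.55],[-186,341,5,0,0.55],[-186,341,5,0,0.55],[-186,341,5,0,0.55],[-186,341,5,0,0.55],[-186,341,5,0,0.55],[-186,341,5,0,0.55]]' 60
python3 nudge.py '[[0,0,0,0,0.55],[0,0,0,0,0.55]]';python3 look.py -72.5 -57
```

```text
clock: 26.93
tcp_pos: [620.7, 54.4, 186.2]
eef_rot: [[-1.0, 0.017, 0.0], [0.017, 1.0, -0.0], [-0.0, -0.0, -1.0]]
force: [-0.5, -0.4, -0.1]
grip_width: 0.548
finger_force: 0.0
clock: 27.1
tcp_pos: [620.4, 52.6, 186.5]
eef_rot: [[-1.0, 0.02, 0.0], [0.02, 1.0, -0.0], [-0.0, -0.0, -1.0]]
force: [-0.1, 0.0, 0.2]
grip_width: 0.55
finger_force: 0.0
pred 322.0 206.0
(np.float64(323.0), np.float64(206.0)) 442 [23 24] mill [-71.8 -56.5] tool [ -0.3   1.4 115.5]
(np.float64(440.0), np.float64(206.0)) 429 [23 24] mill [ 10.5 -56.6] tool [ -0.3  83.8 115.5]
```

```bash
python3 nudge.py '[[0,1,40,0,0.55],[0,1,80,0,0.55],[0,1,105,0,0.55],[0,1,113,0,0.55],[0,1,114,0,0.55],[0,1,114,0,0.1],[0,1,114,0,0.1],[0,1,114,0,0.1],[0,1,114,0,0.1],[0,1,114,0,0.1],[0,1,114,0,0.1]]' 60
python3 nudge.py '[[0,-8,0,0,0.1],[0,-18,0,0,0.1],[0,-28,0,0,0.1],[0,-38,0,0,0.1],[0,-48,0,0,0.1],[0,-58,0,0,0.1],[0,-68,0,0,0.1],[0,-78,0,0,0.1],[0,-88,0,0,0.1],[0,-96,0,0,0.1],[0,-96,0,0,0.1]]'; python3 tgt.py 425 -216 150
```

```text
clock: 28.07
tcp_pos: [621.8, 54.4, 74.4]
eef_rot: [[-1.0, 0.019, 0.003], [0.019, 1.0, -0.0], [-0.003, -0.0, -1.0]]
force: [-1.2, -1.5, 9.3]
grip_width: 0.31
finger_force: 60.3
clock: 28.98
tcp_pos: [618.9, -42.9, 72.2]
eef_rot: [[-1.0, 0.02, 0.0], [0.02, 1.0, -0.001], [-0.0, -0.001, -1.0]]
force: [-0.4, 0.2, -1.2]
grip_width: 0.311
finger_force: 59.2
[ 190.4 -177.   -77.8] 0.3105515254820781
```

```bash
python3 nudge.py '[[0,0,-25,0,0.1],[0,0,-55,0,0.1],[0,0,-80,0,0.1],[14,-13,-80,0,0.1],[38,-35,-80,0,0.1],[63,-59,-80,0,0.1],[88,-82,-80,0,0.1],[113,-105,-80,0,0.1],[138,-128,-80,0,0.1],[163,-151,-80,0,0.1],[181,-168,-80,0,0.1],[190,-177,-80,0,0.1]]'; python3 nudge.py '[[0,0,0,0,0.1],[0,0,0,0,0.1]]';  python3 tgt.py 425 -216 47
```

```text
clock: 29.98
tcp_pos: [423.7, -216.0, 152.2]
eef_rot: [[-1.0, 0.02, -0.0], [0.02, 1.0, -0.001], [0.0, -0.001, -1.0]]
force: [1.6, -0.0, -2.5]
grip_width: 0.311
finger_force: 59.7
clock: 30.15
tcp_pos: [425.5, -214.9, 152.2]
eef_rot: [[-1.0, 0.02, 0.0], [0.02, 1.0, -0.0], [-0.0, -0.0, -1.0]]
force: [0.4, -0.7, -1.4]
grip_width: 0.308
finger_force: 59.7
[  0.5  -1.1 105.2] 0.3083010517094831
```

```bash
python3 nudge.py '[[0,-1,35,0,0.1],[0,-1,70,0,0.1],[0,-1,95,0,0.1],[0,-1,103,0,0.1],[0,-1,105,0,0.1],[0,-1,105,0,0.42],[0,-1,105,0,0.42],[0,-1,105,0,0.42],[0,-1,70,0,0.42],[0,-1,30,0,0.42],[0,-1,-10,0,0.42],[0,-1,-40,0,0.42]]'
python3 - <<'E'
from fit import *
P=mill(M,(10,-57,190))[0];print(P,tool(P).round(1))
E
```

```text
clock: 31.15
tcp_pos: [426.0, -215.7, 196.0]
eef_rot: [[-1.0, 0.019, 0.002], [0.019, 1.0, -0.002], [-0.003, -0.002, -1.0]]
force: [0.3, -0.5, 0.4]
grip_width: 0.417
finger_force: 0.0
[622.81141593 135.75201768 190.        ] [-190.3  355.1    5.8]
```

```bash
python3 nudge.py '[[-190,355,5,0,0.55],[-190,355,5,0,0.55],[-190,355,5,0,0.55],[-190,355,5,0,0.55],[-190,355,5,0,0.55],[-190,355,5,0,0.55],[-190,355,5,0,0.55],[-190,355,5,0,0.55],[-190,355,5,0,0.55],[-190,355,5,0,0.55],[-190,355,5,0,0.55],[-190,355,5,0,0.55]]' 60
python3 nudge.py '[[0,0,0,0,0.55],[0,0,0,0,0.55]]';python3 look.py 10 -57
```

```text
clock: 32.15
tcp_pos: [622.4, 137.2, 186.9]
eef_rot: [[-1.0, 0.016, -0.0], [0.016, 1.0, -0.0], [0.0, -0.0, -1.0]]
force: [0.1, -0.4, 0.1]
grip_width: 0.548
finger_force: 0.0
clock: 32.32
tcp_pos: [622.0, 134.9, 187.4]
eef_rot: [[-1.0, 0.02, 0.0], [0.02, 1.0, -0.0], [-0.0, -0.0, -1.0]]
force: [-1.2, -0.2, 0.4]
grip_width: 0.553
finger_force: 0.0
pred 322.0 206.0
(np.float64(322.0), np.float64(205.0)) 431 [22 23] mill [ 10.3 -56.3] tool [ -0.    1.3 116.5]
```

```bash
python3 nudge.py '[[0,1,40,0,0.55],[0,1,80,0,0.55],[0,1,105,0,0.55],[0,1,114,0,0.55],[0,1,115,0,0.55],[0,1,115,0,0.1],[0,1,115,0,0.1],[0,1,115,0,0.1],[0,1,115,0,0.1],[0,1,115,0,0.1],[0,1,115,0,0.1]]' 60
python3 nudge.py '[[0,-10,0,0,0.1],[0,-26,0,0,0.1],[0,-42,0,0,0.1],[0,-58,0,0,0.1],[0,-74,0,0,0.1],[0,-90,0,0,0.1],[0,-106,0,0,0.1],[0,-122,0,0,0.1],[0,-138,0,0,0.1],[0,-154,0,0,0.1],[0,-170,0,0,0.1],[0,-177,0,0,0.1]]'; python3 tgt.py 355 -186 150
```

```text
clock: 33.28
tcp_pos: [623.3, 136.6, 74.4]
eef_rot: [[-1.0, 0.019, 0.004], [0.019, 1.0, -0.0], [-0.004, 0.0, -1.0]]
force: [-1.1, -1.7, 7.7]
grip_width: 0.308
finger_force: 60.2
clock: 34.28
tcp_pos: [619.3, -42.0, 73.3]
eef_rot: [[-1.0, 0.02, 0.002], [0.02, 1.0, -0.001], [-0.002, -0.001, -1.0]]
force: [-0.3, -0.5, -1.3]
grip_width: 0.31
finger_force: 59.2
[ 261.3 -149.2  -77. ] 0.3101031051166993
```

```bash
python3 nudge.py '[[0,0,-25,0,0.1],[0,0,-55,0,0.1],[0,0,-80,0,0.1],[15,-9,-80,0,0.1],[46,-27,-80,0,0.1],[80,-46,-80,0,0.1],[114,-66,-80,0,0.1],[148,-86,-80,0,0.1],[182,-105,-80,0,0.1],[216,-125,-80,0,0.1],[246,-142,-80,0,0.1],[261,-150,-80,0,0.1]]'; python3 nudge.py '[[0,0,0,0,0.1],[0,0,0,0,0.1]]';  python3 tgt.py 355 -186.5 49
```

```text
clock: 35.28
tcp_pos: [352.7, -186.2, 152.7]
eef_rot: [[-1.0, 0.02, 0.001], [0.02, 1.0, -0.001], [-0.001, -0.001, -1.0]]
force: [-0.7, 1.3, -1.8]
grip_width: 0.318
finger_force: 59.7
clock: 35.45
tcp_pos: [355.1, -185.8, 152.9]
eef_rot: [[-1.0, 0.021, 0.002], [0.021, 1.0, -0.001], [-0.002, -0.001, -1.0]]
force: [0.5, 0.7, -2.7]
grip_width: 0.312
finger_force: 59.7
[  0.2  -0.6 103.9] 0.31225704736347404
```

```bash
python3 nudge.py '[[0,-1,35,0,0.1],[0,-1,70,0,0.1],[0,-1,95,0,0.1],[0,-1,102,0,0.1],[0,-1,104,0,0.1],[0,-1,104,0,0.4],[0,-1,104,0,0.4],[0,-1,104,0,0.4],[0,-1,70,0,0.4],[0,-1,30,0,0.4],[0,-1,-10,0,0.4],[0,-1,-50,0,0.4]]'
python3 nudge.py '[[0,-40,-80,0,0.6],[0,-40,-80,0,0.6],[0,-40,-80,0,0.6]]'
python3 - <<'E'
from fit import *
c2=cam("wrist");f=ctrl.grab_frame("wrist");g=ctrl.grab_frame("top");a=cv2.resize(g[140:300,200:440],(800,533));b=f[80:340];cv2.imwrite("pics/w8.png",np.vstack([cv2.resize(b,(640,260)),cv2.resize(a,(500,333))[:,:,:] if 0 else cv2.copyMakeBorder(cv2.resize(a,(500,333)),0,0,0,140,0)])[:,:,::-1])
E
```

```text
clock: 36.45
tcp_pos: [354.9, -186.1, 205.0]
eef_rot: [[-1.0, 0.019, 0.001], [0.019, 1.0, -0.001], [-0.001, -0.001, -1.0]]
force: [1.2, -0.8, -0.4]
grip_width: 0.401
finger_force: 0.0
clock: 36.7
tcp_pos: [355.3, -228.9, 289.1]
eef_rot: [[-1.0, 0.019, 0.007], [0.019, 1.0, -0.007], [-0.007, -0.007, -1.0]]
force: [1.4, -0.7, 0.5]
grip_width: 0.6
finger_force: 0.0
```

View pics/w8.png

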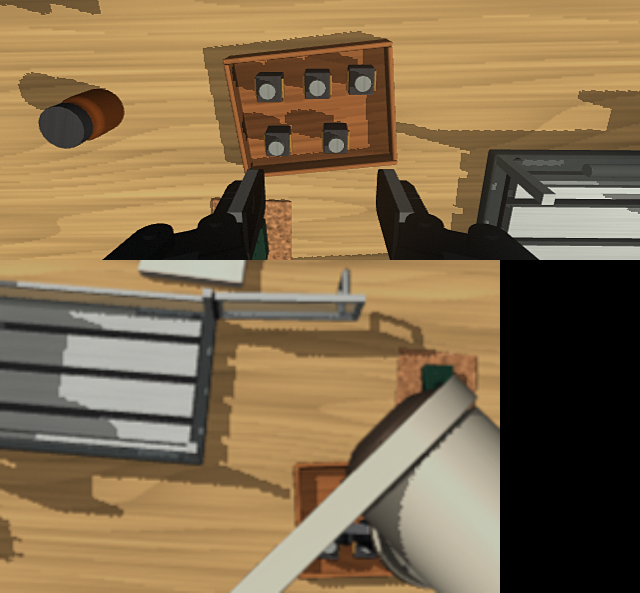

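All five dogs stand in the tray, the wax is on the mat, the bed is empty and the door is open. Now back to the handle.

```bash
python3 - <<'E'
from fit import *
P=np.array([(494.7,-77.4),(580.7,-177.7),(709,-189.8)])
r=least_squares(lambda h:np.hypot(*(P-h).T)-173.77,[661,-25]);print(r.x,r.fun)
d=P-r.x;print(np.arctan2(*d.T[::-1]), 'phi',[np.arctan2(y,x)-(M[2]-np.pi/2)-np.arctan2(-170,-36) +0 for x,y in d])
for ph in(0,.1,1.63):
  a=M[2]+ph;print(ph,r.x+[-36*np.cos(a)-170*np.sin(a),-36*np.sin(a)+170*np.cos(a)])
print(tool([709,-190,230]))
E
```

```text
[659.81852016 -23.07637286] [ 0.05514825 -0.08002821  0.0563093 ]
[-2.82374916 -2.04374782 -1.28394396] phi [np.float64(-1.025367312622764), np.float64(-0.24536597331633447), np.float64(0.5144378848338862)]
0 [489.16839954 -55.85649389]
0.1 [493.29349082 -72.72931442]
1.63 [ 702.63842255 -191.48794004]
[-353.28894141   44.47508855   55.22522983]
```

```bash
python3 nudge.py '[[-353,44,55,-0.085,1],[-353,44,55,-0.085,1],[-353,44,55,-0.085,1],[-353,44,55,-0.085,1],[-353,44,55,-0.085,1],[-353,44,55,-0.085,1],[-353,44,55,-0.085,1],[-353,44,55,-0.085,1],[-353,44,55,-0.085,1],[-353,44,55,-0.085,1],[-353,44,55,-0.085,1],[-353,44,55,-0.085,1]]' 40
python3 - <<'E'
from fit import *
c2=cam("wrist");f=ctrl.grab_frame("wrist");cv2.imwrite("pics/w9.png",f[:,:,::-1])
print(tool([709,-190,83]),w2p(c2,[[709,-190,110],[709,-190,52]]))
E
```

```text
clock: 37.8
tcp_pos: [707.5, -188.4, 226.2]
eef_rot: [[-0.998, -0.067, -0.001], [-0.067, 0.998, 0.0], [0.001, 0.0, -1.0]]
force: [0.0, -0.5, -0.0]
grip_width: 1.003
finger_force: 0.0
[ -1.63890019  -1.3667007  144.05189205] [[318.34273235 200.43467767]
 [318.63517373 180.86533432]]
```

View pics/w9.png

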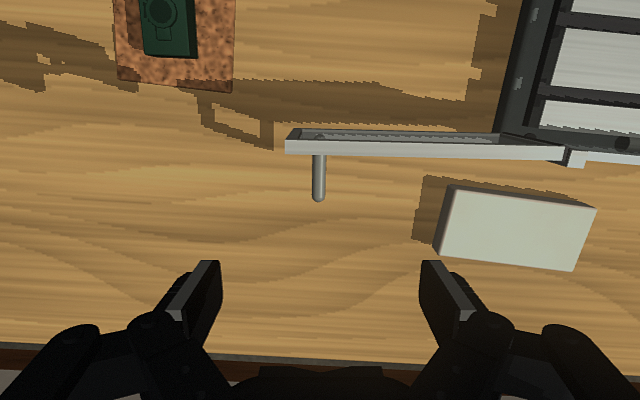

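The handle's top is at (319,198), as predicted, and nothing is beneath the fingers.

```bash
python3 nudge.py '[[-2,-1,40,0,1],[-2,-1,80,0,1],[-2,-1,120,0,1],[-2,-1,143,0,1],[-2,-1,143,0,1],[-2,-1,143,0,0],[-2,-1,143,0,0],[-2,-1,143,0,0],[-2,-1,143,0,0],[-2,-1,143,0,0],[-2,-1,143,0,0],[-2,-1,143,0,0]]' 40
cat > arc.py <<'E'
from fit import *
s=ctrl.observe();T0=s["tcp_pos"];H=np.array([659.8,-23.1]);d=(T0-np.r_[H,0])[:2]
phi=(np.arctan2(d[1],d[0])+2.952);print(np.hypot(*d),"phi",phi,s["force"],s["grip_width"])
for i in range(1,13):
    a=-.075*i;R=np.array([[np.cos(a),-np.sin(a)],[np.sin(a),np.cos(a)]])
    w=np.r_[H+R@d*173.8/np.hypot(*d),T0[2]];print(i,round(a,3),tool(w).round(1))
E
python3 arc.py
```

```text
clock: 38.85
tcp_pos: [710.5, -189.9, 84.8]
eef_rot: [[-0.998, -0.066, 0.001], [-0.066, 0.998, -0.0], [-0.001, -0.0, -1.0]]
force: [-0.5, 0.6, 4.9]
grip_width: 0.104
finger_force: 38.9
174.37061312797712 phi 1.6761478531586238 [-0.54962613  0.62740162  4.9145246 ] 0.10405040691295435
1 -0.075 [12.9 -1.9 -0. ]
2 -0.15 [25.9 -3.4 -0. ]
3 -0.225 [38.9 -4.  -0. ]
4 -0.3 [51.9 -3.5 -0. ]
5 -0.375 [64.9 -2.1 -0.1]
6 -0.45 [77.7  0.3 -0.1]
7 -0.525 [90.3  3.6 -0.1]
8 -0.6 [ 1.026e+02  7.900e+00 -1.000e-01]
9 -0.675 [ 1.145e+02  1.310e+01 -1.000e-01]
10 -0.75 [ 1.261e+02  1.910e+01 -1.000e-01]
11 -0.825 [ 1.371e+02  2.600e+01 -1.000e-01]
12 -0.9 [147.6  33.7  -0.2]
```

```bash
python3 nudge.py '[[13,-2,0,0.075,0],[26,-3.4,0,0.15,0],[39,-4,0,0.225,0],[52,-3.5,0,0.3,0],[65,-2,0,0.375,0],[78,0.3,0,0.45,0],[90,3.6,0,0.525,0],[102.6,8,0,0.6,0],[114.5,13,0,0.675,0],[126,19,0,0.75,0],[137,26,0,0.825,0],[137,26,0,0.825,0]]'; python3 arc.py
```

```text
clock: 39.85
tcp_pos: [570.5, -172.5, 84.9]
eef_rot: [[-0.722, 0.692, 0.0], [0.692, 0.722, -0.001], [-0.001, -0.0, -1.0]]
force: [-1.2, -1.2, 0.3]
grip_width: 0.109
finger_force: 39.8
174.00733624426292 phi 0.8426290592600356 [-1.15854959 -1.20475344  0.33061855] 0.1091024071210697
1 -0.075 [12.8 -2.2 -0. ]
2 -0.15 [25.8 -3.7 -0. ]
3 -0.225 [38.8 -4.2 -0. ]
4 -0.3 [51.8 -3.7 -0. ]
5 -0.375 [64.8 -2.2 -0. ]
6 -0.45 [77.6  0.2 -0. ]
7 -0.525 [90.2  3.6 -0.1]
8 -0.6 [ 1.025e+02  7.900e+00 -1.000e-01]
9 -0.675 [ 1.144e+02  1.310e+01 -1.000e-01]
10 -0.75 [ 1.259e+02  1.920e+01 -1.000e-01]
11 -0.825 [ 1.37e+02  2.61e+01 -1.00e-01]
12 -0.9 [ 1.474e+02  3.390e+01 -1.000e-01]
```

```bash
python3 nudge.py '[[13,-2,0,0.075,0],[26,-3.6,0,0.15,0],[39,-4.2,0,0.225,0],[52,-3.7,0,0.3,0],[65,-2,0,0.375,0],[78,0.3,0,0.45,0],[90,3.6,0,0.525,0],[102.5,8,0,0.6,0],[114.4,13,0,0.675,0],[126,19.2,0,0.75,0],[131,22,0,0.78,0],[131,22,0,0.78,0]]'; python3 arc.py | head -3
```

```text
clock: 40.85
tcp_pos: [491.0, -66.1, 84.7]
eef_rot: [[-0.031, 1.0, -0.001], [1.0, 0.031, -0.001], [-0.001, -0.001, -1.0]]
force: [-13.5, -3.1, 12.8]
grip_width: 0.105
finger_force: 41.4
174.22097872786424 phi 0.06003270496481594 [-13.46650809  -3.13963757  12.80063393] 0.10478178122683303
1 -0.075 [12.9 -1.9 -0. ]
2 -0.15 [25.9 -3.3 -0. ]
```

```bash
python3 nudge.py '[[4,0,0,0.02,0],[8,0,0,0.04,0],[11,0,0,0.06,0],[11,0,0,0.06,0]]'; python3 nudge.py '[[1,0,0,0,0],[2,0,0,0,0],[2,0,0,0,0]]';python3 arc.py | head -1
```

```text
clock: 41.18
tcp_pos: [489.6, -59.3, 84.5]
eef_rot: [[0.029, 1.0, -0.004], [1.0, -0.029, -0.008], [-0.008, -0.004, -1.0]]
force: [-29.7, -39.7, 16.2]
grip_width: 0.104
finger_force: 42.3
clock: 41.43
tcp_pos: [489.7, -58.0, 84.4]
eef_rot: [[0.028, 1.0, -0.004], [1.0, -0.028, -0.008], [-0.008, -0.004, -1.0]]
force: [-28.2, -43.2, 13.4]
grip_width: 0.098
finger_force: 42.1
173.6553490512386 phi 0.012808609597014797 [-28.23243221 -43.24104719  13.36570915] 0.09805069136568871
```

```bash
python3 nudge.py '[[-2,0,0,0,0],[-2,0,0,0,0],[-2,0,0,0,0.8],[-2,0,0,0,0.8],[-2,0,0,0,0.8],[-2,0,0,0,0.8],[-2,0,-40,0,0.8],[-2,0,-80,0,0.8],[-2,0,-120,0,0.8],[-2,0,-150,0,0.8],[-2,0,-150,0,0.8]]'
python3 - <<'E'
from fit import *
c2=cam("wrist");f=ctrl.grab_frame("wrist");cv2.imwrite("pics/w10.png",f[:,:,::-1])
H=np.array([659.8,-23.1])
for ph in(0,.05,.1):
  a=M[2]+ph;C,S=np.cos(a),np.sin(a);q=lambda x,y,z:[H[0]+C*x-S*y,H[1]+S*x+C*y,z]
  print(ph,w2p(c2,[q(-36,170,110),q(-41,170,110),q(0,194,114),q(0,0,114)]).round(0).tolist())
E
```

```text
clock: 42.35
tcp_pos: [493.3, -56.1, 240.4]
eef_rot: [[0.028, 1.0, 0.008], [1.0, -0.027, -0.002], [-0.002, 0.008, -1.0]]
force: [0.7, 0.4, 0.9]
grip_width: 0.8
finger_force: 0.0
0 [[313.0, 193.0], [313.0, 199.0], [279.0, 149.0], [540.0, 146.0]]
0.05 [[315.0, 203.0], [316.0, 209.0], [280.0, 162.0], [540.0, 146.0]]
0.1 [[319.0, 213.0], [319.0, 219.0], [282.0, 174.0], [540.0, 146.0]]
```

View pics/w10.png

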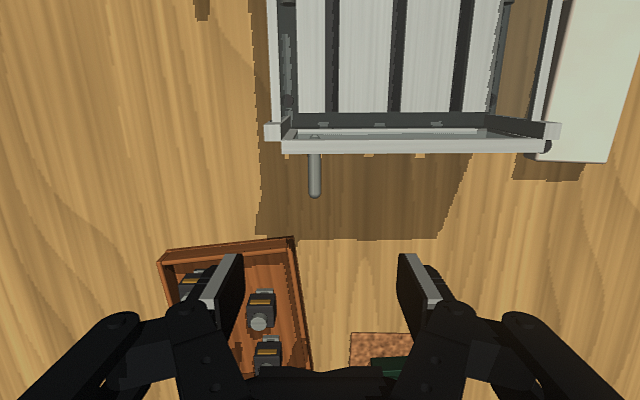

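The door is shut: the panel edge from (282,149) to (545,147) is parallel to the posts, and the handle end at (315,197) matches zero angle. A quick code check of the wax and dogs before handing in.

```bash
python3 - <<'E'
from fit import *
from scipy import ndimage
g=ctrl.grab_frame("top").astype(int);c=cam("top")
m=(g[...,1]>g[...,0]+12)&(g[...,1]<110);L,n=ndimage.label(m)
for j in range(1,n+1):
    if (L==j).sum()>60: y,x=ndimage.center_of_mass(L==j);print("green",(L==j).sum(),p2w(c,x,y,31).round())
m=(np.ptp(g,axis=2)<25)&(g.mean(2)>85);m[:, :335]=0;m[:,420:]=0;m[:230]=0;m[298:]=0;L,n=ndimage.label(m)
for j in range(1,n+1):
    a=(L==j).sum()
    if a>4: y,x=ndimage.center_of_mass(L==j);print("screw",a,(x,y),p2w(c,x,y,58).round())
E
```

```text
green 269 [ 579. -329.   31.]
screw 38 (np.float64(369.0263157894737), np.float64(251.23684210526315)) [ 424. -215.   58.]
screw 39 (np.float64(394.2564102564103), np.float64(251.7948717948718)) [ 427. -282.   58.]
screw 42 (np.float64(357.3333333333333), np.float64(277.0)) [ 354. -186.   58.]
screw 39 (np.float64(375.87179487179486), np.float64(276.87179487179486)) [ 358. -235.   58.]
screw 11 (np.float64(396.8181818181818), np.float64(278.0)) [ 358. -290.   58.]
```

All five dogs and the wax are in place, so I'm handing in.

```bash
python3 -c "
from station import ctrl
print(ctrl.close_job())"
```

```text
the job is handed in; nothing more can be done
None
```

I handed the job in at about 42 s: the door was opened by its handle and is now shut, the wax lies carved face up on the mat, all five dogs stand in the tray, and the jar, bur stand and soldering block were not touched; no verdict came back.

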